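# Set a bowl on the chuck and hold the wax brush ready over its foot

## Robot

A 6-joint arm with a two-finger parallel gripper is mounted at the origin on the work surface. World frame = base frame: x ahead of the robot, y to its left, z up, the work surface at z = 0. Lengths are in m, angles in rad, forces in N, time in s.
With the tool pointing down it reaches from about 0.25 to 0.775 m from the base axis. Payload 4 kg.
Tool frame: the origin (TCP) lies on the centre line of the jaws, within the pads' length; the fingertips stand 11 mm ahead of it and the grasp point (between the pads) lies 8 mm behind it (arm.finger_overhang is the distance from the TCP to the fingertips, in m); z points along the fingers, y is the line along which they close (so a half turn about z gives the same grasp; the last joint's range is limited). The gripper opens to 94 mm and grips with 3 to 60 N. Pads are 16 mm wide; open, the fingers measure 119 mm over their backs; the gripper's body (75 mm by 177 mm) begins 78 mm behind the grasp point.
Start: joints at [-0.103, 0.087, 1.371, -0, 1.684, -0.103], TCP at [0.55, -0, 0.217] pointing down, gripper open.
Joint ranges: [-3.1, 3.1], [-0.76, 2.03], [0.27, 2.55], [-1.08, 4.22], [0.17, 2.65], [-2.57, 2.57]. Speed limits (rad/s): [2.79, 2.79, 3.14, 3.14, 3.14, 3.14].

## Interface

Orientations are given as a unit quaternion [w, x, y, z].
In Python, from rig import arm gives the robot as it stands.
- The arm moves only by the tool send_rows, never from a script. Its argument "motion" is a list that holds one entry, the list of rows, each a list of 7 numbers: the turn, a rotation vector about the world's x, y, z in degrees, then the shift along the world's x, y, z in m, then the opening, from 0 (shut) to 1 (fully open). A call has 1 to 5 rows; each row shifts and turns the commanded pose from where the row before left it; what a row does not reach is not made up. A row lasts 1/8 s, in which the tool goes at most 62.5 mm and 10.7 degrees, less where a joint would pass 70% of its speed; a pose out of reach is approached as far as the arm can. A call is refused whole if a number of a shift passes 0.0625 or a number of a turn 10.7, either way. A call with a gripper value outside its range is refused whole. The fingers move at their own pace and stop on an object; the grip force is fixed at half the most. Time passes only in rows, so rows that do not move let the fingers close. It gives the time, the measured TCP pose, the force, the opening and the grip force at its end, in the units of the state.
- arm.read_state(): the state, without advancing time (a new reading comes with each control period).
- arm.read_camera(name): name is "scene" or "side" or "wrist"; returns the picture (384x512x3 uint8, blue, green, red); there is no depth.
- arm.calibration(name): a dict with "camera_matrix" (3x3 intrinsics, pixels), "R" (3x3) and "t" (3): a world point X has camera coordinates R X + t. Camera axes: x right, y down, z forward; pixel columns grow to the right and rows downward; lengths in m; the calibration is good to about 2 mm. A picture is of the moment at which its call begins: read the wrist's pose just before it. calibration takes no time and is no camera call; for the wrist camera it gives the pose at the moment of the call.
- arm.sign_off(): hands the job in; it is judged then, once.
The state is a dict: "time": time; "joints": joint angles; "dq": joint speeds; "tau": joint torques, N m; "tool_pos": TCP position; "tcp_rot": TCP orientation; "ft_force": force on the tool from outside, world axes, zero at the start; "ft_torque": the same for the moment, N m; "width": opening from 0.0 (shut) to 1.0 (fully open); "grip_force": force on a finger pad.
Only numpy, scipy, OpenCV 4.12 (cv2) and the standard library are available. Lean on these libraries where they do the work, as an engineer would, in place of code of your own. Each camera call takes 0.05 s, during which the arm holds its last target. There are 200 camera calls.

## Task

Get the upturned bisque bowl ready for waxing its foot: lift it off the plaster bat and, still foot up, set it down gently over the domed clay chuck on the banding wheel, so that it balances centred and level on the crown, and let it go. Then draw the wax brush up out of its stoneware jar, leaving the jar standing where it is, tilt the brush to a slant of about 45 degrees with the bristles down, and finish still holding it firmly in the air, its tip poised about a finger's breadth above the bowl's foot, brush and gripper clear of the bowl. Do not drop the bowl or tip it over, and leave the vase, the mug and the tub where they are.

Things in the scene. Friction and masses are not known exactly. Their poses are not given: they have to be found in the camera images.
- bowl: white bisque bowl, foot up, 0.13 to 0.23 kg, 58 mm tall. Origin at the centre of the rim plane (underside, 116 mm across); z points up to the foot. On top a foot ring, 44 mm outside, 35 mm inside diameter, 10 mm tall, on a flat ledge 52 mm across; below that the wall slopes away (88 mm across 14 mm lower). Hollow: the flat inner floor is 42 mm above the rim plane, 16 mm below the foot ring's top
- bowl_foot (a point): centre of the top of the bowl's foot ring, 58 mm above the bowl's origin along its z
- bat: round plaster bat, fixed, 150 mm across and 16 mm thick, on which the bowl starts (foot up, up to 15 mm off its centre). Origin at the centre of the underside
- wheel: banding wheel, fixed: dark cast foot 150 mm across, column, aluminium head 180 mm across, top 70 mm above the bench, turning freely. On the head stands the reddish clay chuck: a column 72 mm across ending in a hemisphere of 36 mm radius, 70 mm tall in all. Origin at the centre of the wheel's underside
- chuck_top (a point): crown of the domed chuck, on the wheel's axis, 140 mm above the bench; the bowl's inner floor balances on this point, and the bowl then hangs over the dome with its rim about 28 mm above the wheel head
- jar: squat grey stoneware jar, loose, 0.6 kg, 84 mm across, 98 mm tall, with a narrow neck 36 mm across outside and 26 mm inside. Origin at the centre of the underside
- brush: wax brush, 0.04 to 0.065 kg, upright in the jar, bristles down. Origin at the centre of its cap's underside, z up along the handle. Cap: dark disc 42 mm wide, 10 mm thick, loose on the jar's rim (98 mm up), with a cork plug 21 mm wide, 12 mm deep. Round handle 14 mm thick up to 96 mm above the origin; bristles (15 mm thick) down to 75 mm below. Draws straight up, clear after 75 mm
- brush_tip (a point): tip of the bristles, 75 mm below the brush's origin along its z
- vase: bystander: white open vase, 112 mm across, 135 mm tall, at the far side of the bench. Origin at the centre of the underside
- mug: bystander: white mug with a handle, 80 mm across, 85 mm tall, at the far side. Origin at the centre of the underside
- tub: bystander: closed white plastic tub, 68 mm across, 56 mm tall, on the robot's side. Origin at the centre of the underside
Mind the look-alikes: they are no part of the job. Of the things that look like the brush, the smaller one is meant.

How it is judged:
By the outcome, as a careful person would: the job done as asked, in the order asked, and still so for the second after the job is handed in, while the arm keeps its last pose, push and grip.
It also fails if it takes over 59 s, if anything falls off the work surface, if the arm or the gripper's body presses on something with over 40 N, if the wrist force passes 120 N, or if a joint passes its speed limit or range.

## Working session

There is one attempt and no reset: what is moved stays moved. The work goes in short steps, Python scripts to look and compute and a tool call to move; the robot and the scene stay as the last step left them, time stands still between calls to the robot, and variables do not carry over. Pictures are saved under pics/ and viewed, at most 10 in all, crops included, and the job is handed in when it is done.

Besides the shell and the picture viewer there is one more tool, called after "Emit:" as name([rows], argument=value, ...), one row to a line, values as JSON. send_rows: Moves the arm, as the interface text tells. Its arguments: {"type":"object","properties":{"motion":{"type":"array"}},"required":["motion"]}

```bash
ls; mkdir -p pics
python3 - <<'E'
from rig import arm
import cv2,numpy as np
for n in ["scene","side"]:
    im=arm.read_camera(n); cv2.imwrite(f"pics/{n}0.png",im)
    c=arm.calibration(n); print(n,c["camera_matrix"].tolist(),(-c["R"].T@c["t"]).round(3),c["R"].round(3).tolist())
c=arm.calibration("wrist");print((-c["R"].T@c["t"]).round(3),c["R"].round(3).tolist())
print(arm.read_state(), arm.finger_overhang)
E
```

```text
pics
scene [[458.973683759271, 0.0, 259.9796920770925], [0.0, 458.973683759271, 196.46587292229336], [0.0, 0.0, 1.0]] [ 1.001 -0.762  0.831] [[0.843, 0.538, 0.004], [0.346, -0.536, -0.77], [-0.412, 0.651, -0.637]]
side [[392.80440783518196, 0.0, 252.44757367988123], [0.0, 392.80440783518196, 192.82743549528365], [0.0, 0.0, 1.0]] [ 0.464 -0.783  0.784] [[0.996, -0.09, -0.003], [-0.061, -0.645, -0.761], [0.067, 0.759, -0.648]]
[0.551 0.076 0.383] [[1.0, -0.0, -0.002], [0.0, -0.965, 0.262], [-0.002, -0.262, -0.965]]
{'time': 0.1, 'joints': array([-1.03098829e-01,  8.78624911e-02,  1.37207719e+00,  1.51731449e-05,
        1.68361294e+00, -1.03119933e-01]), 'dq': array([ 0.00192239, -0.00277764, -0.00534109, -0.00127738,  0.0013354 ,
       -0.00130135]), 'tau': array([ 2.25695316e-03, -3.41256917e+01, -3.03301656e+01,  7.19034858e-02,
        3.05556308e-02, -9.49158243e-05]), 'tool_pos': array([5.49529454e-01, 4.98580880e-05, 2.15444532e-01]), 'tcp_rot': array([-7.65350862e-04,  7.07098381e-01,  7.07114502e-01, -6.12098500e-04]), 'ft_force': array([ 0.08863539,  0.30517973, -0.34899229]), 'ft_torque': array([ 0.0310927 , -0.0190691 , -0.01404388]), 'grip_force': 0.0, 'width': 1.0013954606115307} 0.011
```

View pics/scene0.png

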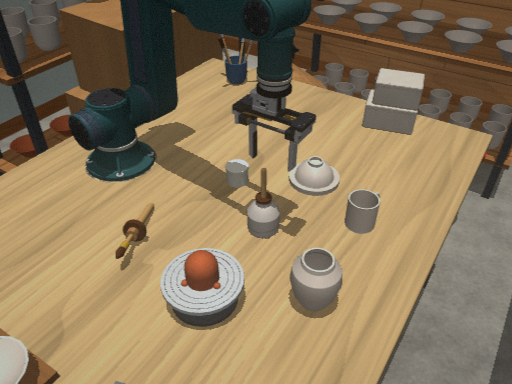

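View pics/side0.png

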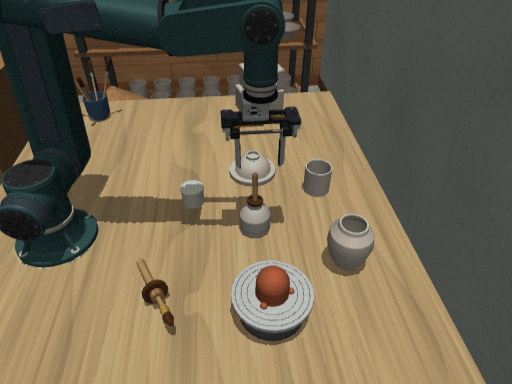

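The scene picture shows the bowl on the bat near (315,172), the brush in its jar at (263,205) and the wheel with its chuck at (203,275). In the side picture these are at (253,165), (255,205) and (273,290). The big brush lying on the bench is the look-alike. Next I'll zoom in for accuracy.

Run:
```python
import cv2,numpy as np
s=cv2.imread("pics/scene0.png");d=cv2.imread("pics/side0.png")
def crop(im,x,y,w=64,h=72):
    return cv2.resize(im[y:y+h,x:x+w],(w*4,h*4),interpolation=cv2.INTER_CUBIC)
a=np.hstack([crop(s,284,140),crop(s,232,165),crop(s,170,235)])
b=np.hstack([crop(d,221,130),crop(d,224,168),crop(d,241,250)])
cv2.imwrite("pics/z.png",np.vstack([a,b]))
```

```text
(no output)
```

View pics/z.png

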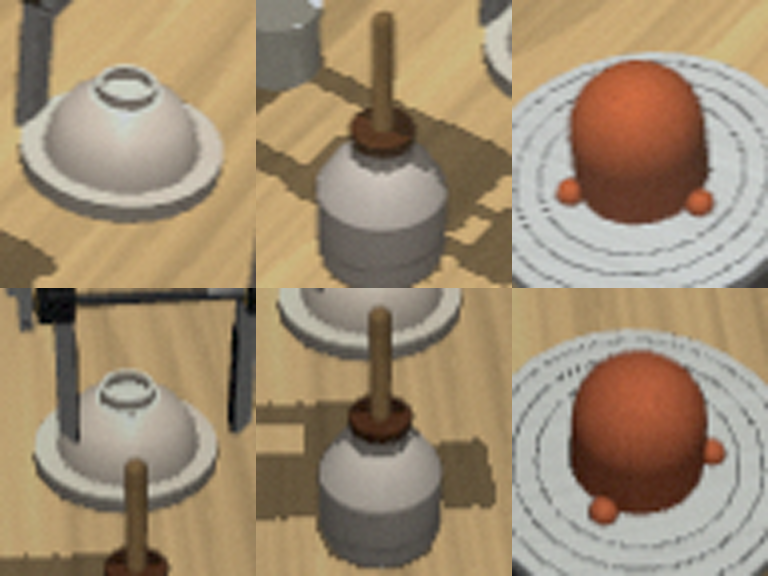

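The zoom shows:
- **Foot ring centre:** (315.6,161.0) in scene and (253,154.5) in side.
- **Cap top:** (263.8,197.2) in scene and (255,199) in side.
- **Handle top:** (263.7,169) in scene and (255,174.5) in side.
- **Dome:** centred at about x=201.8 in scene and x=272.8 in side.

```bash
cat > h.py <<'E'
from rig import arm
import cv2,numpy as np
def plane(c,px,z):
    o=-c["R"].T@c["t"]; d=c["R"].T@np.linalg.solve(c["camera_matrix"],[*px,1]); return o+d*(z-o[2])/d[2]
def proj(c,X):
    p=(np.atleast_2d(X)@c["R"].T+c["t"])@c["camera_matrix"].T; return p[:,:2]/p[:,2:]
def tri(cs,pxs):
    A=np.zeros((3,3));b=np.zeros(3)
    for c,p in zip(cs,pxs):
        o=-c["R"].T@c["t"]; d=c["R"].T@np.linalg.solve(c["camera_matrix"],[*p,1]); d/=np.linalg.norm(d)
        M=np.eye(3)-np.outer(d,d);A+=M;b+=M@o
    return np.linalg.solve(A,b)
E
python3 - <<'E'
from h import *
from scipy.optimize import least_squares
S,D=arm.calibration("scene"),arm.calibration("side")
for n,a,b,z in [("foot",(315.6,161),(253,154.5),.074),("cap",(263.8,197.2),(255,199),.108),("htop",(263.7,169),(255,174.5),.194)]:
    print(n,plane(S,a,z).round(4),plane(D,b,z).round(4),tri([S,D],[a,b]).round(4))
obs=[]
for c,n,x0,y0 in [(S,"scene",170,235),(D,"side",241,250)]:
    im=cv2.imread(f"pics/{n}0.png")[y0:y0+72,x0:x0+64]
    h=cv2.cvtColor(im,cv2.COLOR_BGR2HSV); m=((h[...,1]>120)&((h[...,0]<15)|(h[...,0]>170))).astype(np.uint8)
    m=cv2.morphologyEx(m,cv2.MORPH_OPEN,np.ones((9,9),np.uint8))
    ys,xs=np.nonzero(m); print(n,xs.min()+x0,xs.max()+x0,ys.min()+y0,ys.max()+y0,m.sum())
    e=[]
    for y in range(ys.min()+1,ys.min()+13):
        r=xs[ys==y]; e+= [(r.min()+x0-.5,y+y0),(r.max()+x0+.5,y+y0)]
    obs.append((c,np.array(e)))
def res(p):
    r=[]
    for c,e in obs:
        o=-c["R"].T@c["t"]; d=(np.c_[e,np.ones(len(e))]@np.linalg.inv(c["camera_matrix"]).T)@c["R"]; d/=np.linalg.norm(d,axis=1)[:,None]
        v=np.array([p[0],p[1],p[2]])-o
        r+=list(np.linalg.norm(np.cross(v,d),axis=1)-.036)
    return np.array(r)
f=least_squares(res,[.5,-.35,.104]);print("sphere",f.x.round(4),np.abs(f.fun).max())
f=least_squares(lambda p:res([*p,.104]),[.5,-.35]);print("sphere fixz",f.x.round(4),np.abs(f.fun).max())
E
```

```text
foot [0.5592 0.2314 0.074 ] [0.5552 0.2326 0.074 ] [0.5559 0.2391 0.0688]
cap [ 0.5426 -0.0207  0.108 ] [ 0.5375 -0.0177  0.108 ] [ 0.5382 -0.0129  0.1021]
htop [ 0.5417 -0.0213  0.194 ] [ 0.5368 -0.0246  0.194 ] [ 0.5376 -0.015   0.1876]
scene 185 217 251 289 1100
side 256 288 267 305 1107
sphere [ 0.5493 -0.2804  0.0996] 0.0017382527111315244
sphere fixz [ 0.55   -0.2828] 0.002983564876416371
```

Emit:
send_rows([
  [[0, 0, 0, 0.002, 0.047, 0, 1], [0, 0, 0, 0.002, 0.047, 0, 1], [0, 0, 0, 0.002, 0.047, 0, 1], [0, 0, 0, 0.002, 0.047, 0, 1], [0, 0, 0, 0, 0.046, 0, 1]],
])

```text
time: 0.72
tool_pos: [0.5577, 0.2354, 0.2157]
tcp_rot: [-0.0, 0.707, 0.707, -0.001]
ft_force: [0.2, 0.1, 0.3]
width: 1.001
grip_force: 0.0
```

Emit:
send_rows([
  [[0, 0, 0, 0, 0, 0, 1], [0, 0, 0, 0, 0, 0, 1]],
])

```text
time: 0.98
tool_pos: [0.5578, 0.2334, 0.2159]
tcp_rot: [0.0, 0.707, 0.707, -0.001]
ft_force: [-1.0, -0.7, 0.0]
width: 1.002
grip_force: 0.0
```

Run:
```python
from h import *
W=arm.calibration("wrist");s=arm.read_state();im=arm.read_camera("wrist")
cv2.imwrite("pics/w1.png",im);np.savez("w1.npz",**W);print(s["tool_pos"],s["tcp_rot"])
for x,y in [(.557,.233),(s["tool_pos"][0],s["tool_pos"][1])]: print(proj(W,[x,y,.074]))
```

```text
[0.55783004 0.23343512 0.21589851] [ 7.13144140e-05  7.07099920e-01  7.07113262e-01 -7.29468170e-04]
[[255.63923848 179.76964309]]
[[256.37954601 179.39273257]]
```

View pics/w1.png

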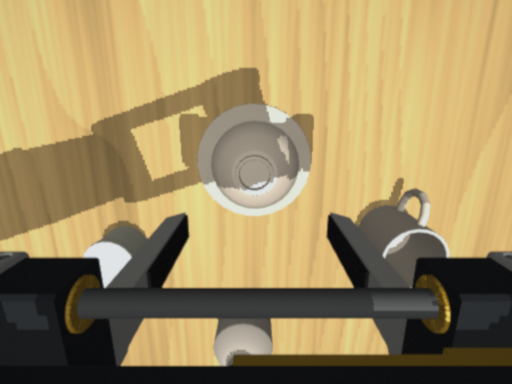

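The wrist picture shows the foot ring at about (255,172), 7 px from the prediction. The mug handle is at (412,200) and the fingers are symmetric about x=257.

Run:
```python
from h import *
W=dict(np.load("w1.npz"))
im=cv2.imread("pics/w1.png")
for n,p,z in [("ring",(255,172.5),.074),("mughandle",(404,195),.07),("mughandle",(430,195),.07),("bat",(254.5,159.5),.016),("rimL",(211,160),.016),("rimR",(299,160),.016)]: print(n,plane(W,p,z).round(4))
# circle fit candidates
g=cv2.resize(im[140:205,220:290],None,fx=8,fy=8,interpolation=cv2.INTER_CUBIC); cv2.imwrite("pics/ring.png",g)
```

```text
ring [0.5563 0.2413 0.074 ]
mughandle [0.7278 0.214  0.07  ]
mughandle [0.7577 0.214  0.07  ]
bat [0.5551 0.2458 0.016 ]
rimL [0.4983 0.2452 0.016 ]
rimR [0.6133 0.2452 0.016 ]
```

View pics/ring.png

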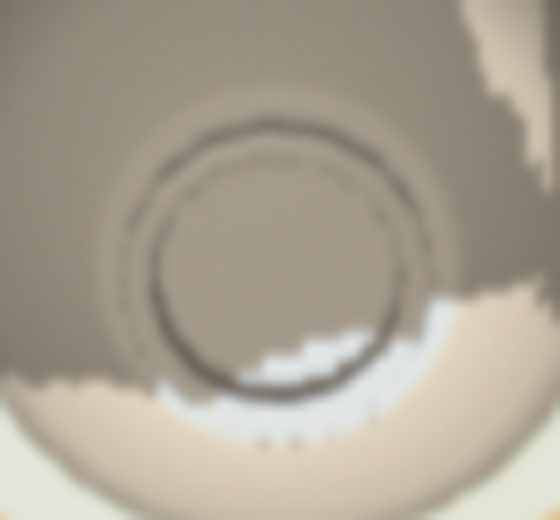

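Emit:
send_rows([
  [[0, 0, 0, -0.002, 0.007, -0.03, 1], [0, 0, 0, 0, 0, -0.045, 1], [0, 0, 0, 0, 0, -0.04, 1], [0, 0, 0, 0, 0, -0.022, 1], [0, 0, 0, 0, 0, 0, 0.6]],
])

```text
time: 1.65
tool_pos: [0.5547, 0.2389, 0.0771]
tcp_rot: [-0.001, 0.708, 0.706, -0.002]
ft_force: [-0.2, -0.1, 0.4]
width: 0.93
grip_force: 0.0
```

Emit:
send_rows([
  [[0, 0, 0, 0, 0, 0, 0.6], [0, 0, 0, 0, 0, 0, 0.45], [0, 0, 0, 0, 0, 0, 0.45], [0, 0, 0, 0, 0, 0, 0.45], [0, 0, 0, 0, 0, 0, 0.45]],
])

```text
time: 2.28
tool_pos: [0.5557, 0.2411, 0.0799]
tcp_rot: [-0.0, 0.707, 0.707, -0.0]
ft_force: [-1.7, -0.7, 2.4]
width: 0.457
grip_force: 19.7
```

Emit:
send_rows([
  [[0, 0, 0, 0, 0, 0, 0.7], [0, 0, 0, 0, 0, 0, 0.7], [0, 0, -10, 0, 0, 0, 0.7], [0, 0, -10, 0, 0, 0, 0.7], [0, 0, -10, 0, 0, 0, 0.7]],
])

```text
time: 2.9
tool_pos: [0.5561, 0.241, 0.0793]
tcp_rot: [0.0, 0.867, 0.497, 0.0]
ft_force: [-0.1, -0.3, -0.1]
width: 0.702
grip_force: 0.0
```

Emit:
send_rows([
  [[0, 0, -10, 0, 0, 0, 0.7], [0, 0, -10, 0, 0, 0, 0.7], [0, 0, -10, 0, 0, 0, 0.7], [0, 0, -10, 0, 0, 0, 0.7], [0, 0, -10, 0, 0, 0, 0.7]],
])

```text
time: 3.52
tool_pos: [0.5561, 0.241, 0.0793]
tcp_rot: [0.0, 0.996, 0.084, 0.0]
ft_force: [-0.5, 0.9, -0.5]
width: 0.7
grip_force: 0.0
```

Emit:
send_rows([
  [[0, 0, -10, 0, 0, 0, 0.7], [0, 0, 0, 0, 0, 0, 0.7], [0, 0, 0, 0, 0, 0, 0.4], [0, 0, 0, 0, 0, 0, 0.4], [0, 0, 0, 0, 0, 0, 0.4]],
])

```text
time: 4.15
tool_pos: [0.556, 0.2407, 0.0794]
tcp_rot: [0.0, 1.0, 0.0, -0.0]
ft_force: [-0.2, -0.4, -0.3]
width: 0.453
grip_force: 30.0
```

Emit:
send_rows([
  [[0, 0, 0, 0, 0, 0, 0.4], [0, 0, 0, 0, 0, 0, 0.4]],
])

```text
time: 4.4
tool_pos: [0.556, 0.2408, 0.0794]
tcp_rot: [0.0, 1.0, 0.0, -0.0]
ft_force: [0.6, -0.4, -0.8]
width: 0.456
grip_force: 30.0
```

Run:
```python
from h import *
s=arm.read_state();print(s)
```

```text
{'time': 4.4, 'joints': array([ 3.15385742e-01,  2.73381284e-01,  1.42992998e+00, -3.59437396e-04,
        1.43854193e+00,  1.88612109e+00]), 'dq': array([-0.00013071, -0.00190603,  0.00062442,  0.00196432, -0.00101568,
       -0.00100427]), 'tau': array([ 5.31024467e-01, -4.05582082e+01, -2.90996146e+01,  3.43195600e-01,
       -2.14499957e-01,  8.24835850e-03]), 'tool_pos': array([0.5559763 , 0.24081108, 0.07943631]), 'tcp_rot': array([ 2.09765386e-04,  9.99999974e-01,  5.42141470e-05, -6.85946555e-05]), 'ft_force': array([ 0.646339  , -0.41395082, -0.84272039]), 'ft_torque': array([-0.18069093,  0.13586877, -0.03784767]), 'grip_force': 29.999879356473684, 'width': 0.4555809806404573}
```

Emit:
send_rows([
  [[0, 0, 0, 0, 0, 0.01, 0.4], [0, 0, 0, 0, 0, 0.03, 0.4], [0, 0, 0, 0, 0, 0.045, 0.4], [0, 0, 0, 0, 0, 0.045, 0.4], [0, 0, 0, 0, 0, 0.045, 0.4]],
])

```text
time: 5.03
tool_pos: [0.5557, 0.2412, 0.2563]
tcp_rot: [-0.0, 1.0, 0.0, 0.0]
ft_force: [-0.1, 0.1, -2.7]
width: 0.447
grip_force: 30.0
```

Emit:
send_rows([
  [[0, 0, 0, 0, -0.01, 0.03, 0.4], [0, 0, 0, 0, -0.02, 0.005, 0.4], [0, 0, 0, 0, -0.03, 0, 0.4], [0, 0, 0, 0, -0.04, 0, 0.4], [0, 0, 0, 0, -0.04, 0, 0.4]],
])

```text
time: 5.65
tool_pos: [0.5551, 0.0991, 0.2873]
tcp_rot: [0.0, 1.0, -0.0, -0.002]
ft_force: [0.6, -0.4, -1.7]
width: 0.45
grip_force: 30.0
```

Run:
```python
from h import *
s=arm.read_state();print(s["tool_pos"],s["tcp_rot"],s["width"],s["grip_force"],s["ft_force"],s["ft_torque"])
```

```text
[0.55509514 0.09908931 0.28732274] [ 2.46192467e-04  9.99998455e-01 -4.98905520e-05 -1.73961276e-03] 0.4498540720811226 30.000679017975926 [ 0.56624318 -0.43488834 -1.66432654] [0.01776462 0.11245826 0.0266498 ]
```

Emit:
send_rows([
  [[0, 0, 0, 0, -0.045, 0, 0.4], [0, 0, 0, 0, -0.045, 0, 0.4], [0, 0, 0, 0, -0.045, 0, 0.4], [0, 0, 0, 0, -0.045, 0, 0.4], [0, 0, 0, 0, -0.045, 0, 0.4]],
])

```text
time: 6.28
tool_pos: [0.5547, -0.126, 0.2874]
tcp_rot: [-0.0, 1.0, -0.0, -0.002]
ft_force: [0.8, 0.6, -2.0]
width: 0.452
grip_force: 30.0
```

Emit:
send_rows([
  [[0, 0, 0, -0.002, -0.045, -0.01, 0.4], [0, 0, 0, -0.002, -0.045, -0.01, 0.4], [0, 0, 0, -0.002, -0.035, -0.01, 0.4], [0, 0, 0, -0.001, -0.022, 0, 0.4], [0, 0, 0, 0, -0.01, 0, 0.4]],
])

```text
time: 6.9
tool_pos: [0.5484, -0.282, 0.2587]
tcp_rot: [-0.001, 1.0, -0.001, -0.001]
ft_force: [0.3, 0.8, -1.8]
width: 0.448
grip_force: 30.0
```

Emit:
send_rows([
  [[0, 0, 0, 0, 0, 0, 0.4], [0, 0, 0, 0, 0, 0, 0.4], [0, 0, 0, 0, 0, 0, 0.4]],
])

```text
time: 7.28
tool_pos: [0.5494, -0.2799, 0.2601]
tcp_rot: [0.0, 1.0, 0.001, 0.0]
ft_force: [-0.3, 0.6, -2.6]
width: 0.454
grip_force: 30.0
```

Run:
```python
from h import *
s=arm.read_state();p=s["tool_pos"];print(p,s["tcp_rot"],s["width"],s["ft_force"])
ims=[]
for n in ["scene","side"]:
    im=arm.read_camera(n);cv2.imwrite(f"pics/{n}1.png",im)
    c=arm.calibration(n);q=proj(c,[p+[0,0,-.0054],p+[0,0,-.0634],[.55,-.282,.14]]);print(n,q.round(1).tolist())
    x,y=(q[0]-[48,36]).astype(int);print(x,y)
    ims.append(cv2.resize(im[y:y+120,x:x+96],None,fx=4,fy=4,interpolation=cv2.INTER_CUBIC))
cv2.imwrite("pics/hov.png",np.hstack(ims))
```

```text
[ 0.54939449 -0.27992243  0.2600897 ] [1.27834020e-04 9.99999571e-01 8.32748429e-04 3.84061190e-04] 0.4543564816483615 [-0.26241527  0.6467972  -2.56622824]
scene [[194.5, 212.3], [197.1, 234.4], [199.0, 255.0]]
146 176
side [[274.9, 232.1], [273.9, 252.7], [273.4, 271.9]]
226 196
```

View pics/hov.png

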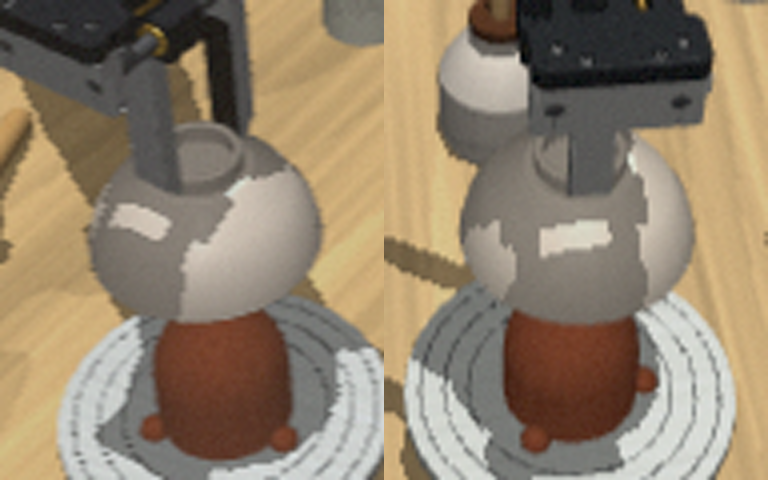

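The hover picture, with crop origins (146,176) in scene and (226,196) in side, gives these outlines:

| View | Bowl outline (crop x) | Chuck outline (crop x) |
|---|---|---|
| scene | 91–322 | 155–292 |
| side | 76–310 | 119–256 |

The bowl hangs level.

Run:
```python
from h import *
from scipy.optimize import least_squares
p=np.array([.5494,-.2799,.2601]);t=np.linspace(0,2*np.pi,720)
circ=lambda x,y,z,r:np.c_[x+r*np.cos(t),y+r*np.sin(t),0*t+z]
S,D=arm.calibration("scene"),arm.calibration("side")
ext=lambda c,P:(lambda u:np.array([u.min(),u.max()]))(proj(c,P)[:,0])
bowl=[np.array([91,322])/4+146,np.array([76,310])/4+226]
ch=[np.array([155,292])/4+146,np.array([119,256])/4+226]
bias=[]
for c,b in zip((S,D),bowl):
    e=np.array([ext(c,circ(p[0],p[1],p[2]-.0634+h,.058)) for h in (0,.004)]);print(b,e);bias.append(b.mean()-e[0].mean())
print("bias",bias)
for bs in (bias,[0,0],[.5,.5]):
    def res(q):
        return [ext(c,np.vstack([circ(*q,z,.036) for z in (.09,.1,.104)])).mean()+k-m.mean() for c,m,k in zip((S,D),ch,bs)]
    f=least_squares(res,[.55,-.28]);print(f.x.round(4),f.fun)
# wheel head ellipse, initial images
for n,c in (("scene",S),("side",D)):
    im=cv2.imread(f"pics/{n}0.png");h=cv2.cvtColor(im,cv2.COLOR_BGR2HSV)
    m=((h[...,1]<40)&(h[...,2]>110)).astype(np.uint8);u,v=proj(c,[.55,-.281,.07])[0].astype(int)
    k=np.zeros_like(m);k[v-55:v+45,u-60:u+60]=m[v-55:v+45,u-60:u+60];k=cv2.morphologyEx(k,cv2.MORPH_CLOSE,np.ones((5,5)))
    ct=max(cv2.findContours(k,cv2.RETR_EXTERNAL,cv2.CHAIN_APPROX_NONE)[0],key=cv2.contourArea)[:,0]
    hl=cv2.convexHull(ct)[:,0];(a,b),ax,_=cv2.fitEllipse(ct)
    W=np.array([plane(c,q,.07) for q in ct.astype(float)])[:,:2]
    f=least_squares(lambda q:np.hypot(*(W-q[:2]).T)-.09,[.55,-.28],loss="soft_l1",f_scale=.001)
    print(n,f.x.round(4),np.median(np.abs(f.fun)), (a,b),ax)
```

```text
[168.75 226.5 ] [[167.28174398 226.59214804]
 [167.02644081 226.50679591]]
[245.  303.5] [[244.21530983 303.7210772 ]
 [244.18080867 303.88926533]]
bias [np.float64(0.6880539892240449), np.float64(0.2818064878713358)]
[ 0.5497 -0.2793] [ 0.00000000e+00 -5.68434189e-14]
[ 0.5505 -0.2779] [0. 0.]
[ 0.5494 -0.2782] [0.00000000e+00 5.68434189e-14]
scene [ 0.5516 -0.2823] 0.0017589108731435044 (201.84115600585938, 280.2153015136719) (63.53315734863281, 83.45114135742188)
side [ 0.5488 -0.282 ] 0.0015876116278873559 (272.015869140625, 295.2492980957031) (69.3700180053711, 82.08413696289062)
```

Run:
```python
from h import *
from scipy.optimize import least_squares
p=np.array([.5494,-.2799,.2601]);t=np.linspace(0,2*np.pi,720)
circ=lambda x,y,z,r:np.c_[x+r*np.cos(t),y+r*np.sin(t),0*t+z]
obs={"scene":(256.5,.69,(201.84,280.2)),"side":(276.7,.28,(272.0,295.25))}
for n,(vb,ub,e) in obs.items():
    c=arm.calibration(n);pv=proj(c,circ(p[0],p[1],p[2]-.0634,.058))[:,1].max()
    im=cv2.imread(f"pics/{n}1.png");u=int(proj(c,p-[0,0,.0634])[0,0]);
    h=cv2.cvtColor(im,cv2.COLOR_BGR2HSV)[:,u,1];r=next(v for v in range(int(pv)-12,int(pv)+12) if h[v]>110)
    print(n,pv,vb,"row of red start",r)
    print(plane(c,np.array(e)+.5*0-[ub,0],.07).round(4),plane(c,np.array(e)-[ub,r-.5-pv],.07).round(4))
```

```text
scene 256.057054806082 256.5 row of red start 257
[ 0.5538 -0.2884  0.07  ] [ 0.5531 -0.2875  0.07  ]
side 276.7779722299191 276.7 row of red start 277
[ 0.5476 -0.2893  0.07  ] [ 0.5475 -0.29    0.07  ]
```

Run:
```python
from h import *
t=np.linspace(0,2*np.pi,400);out=[]
circ=lambda x,y,z,r:np.c_[x+r*np.cos(t),y+r*np.sin(t),0*t+z]
for n,x0,y0 in (("scene",155,238),("side",225,252)):
    c=arm.calibration(n);im=cv2.resize(cv2.imread(f"pics/{n}0.png")[y0:y0+92,x0:x0+96],None,fx=4,fy=4,interpolation=cv2.INTER_CUBIC)
    o=-c["R"].T@c["t"];S=np.array([.5497,-.2793,.104]);w=o-S;d=np.linalg.norm(w);w/=d;a=np.cross(w,[0,0,1]);a/=np.linalg.norm(a);b=np.cross(a,w)
    rr=.036*np.sqrt(1-(.036/d)**2);sil=S+w*.036**2/d+rr*(np.cos(t)[:,None]*a+np.sin(t)[:,None]*b)
    for P,col in ((circ(.5497,-.2793,.07,.09),(0,0,255)),(sil,(255,0,0)),(circ(.5497,-.2793,.07,.036),(0,255,0))):
        q=((proj(c,P)-[x0,y0])*4+1.5).round().astype(np.int32);cv2.polylines(im,[q],True,col,1)
    out.append(im)
cv2.imwrite("pics/ov.png",np.hstack(out))
```

```text
(no output)
```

View pics/ov.png

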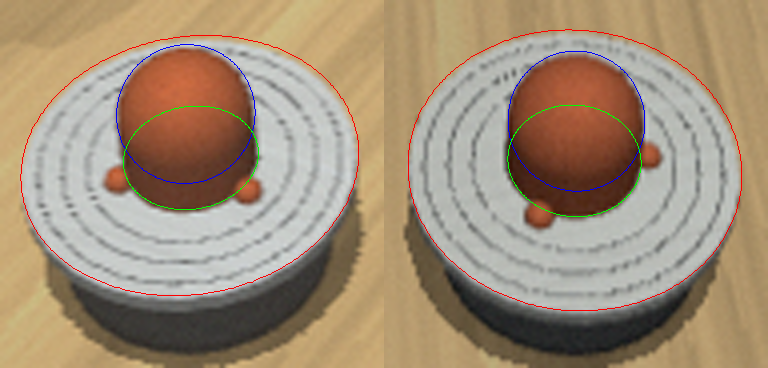

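The overlay for (0.5497,-0.2793) fits the head and dome within about 1 mm (crop centres (186,115) and (577,120)), so the bowl is already over the crown. I'll lower it.

Emit:
send_rows([
  [[0, 0, 0, 0, 0, -0.025, 0.4], [0, 0, 0, 0, 0, -0.035, 0.4], [0, 0, 0, 0, 0, -0.02, 0.4], [0, 0, 0, 0, 0, -0.01, 0.4], [0, 0, 0, 0, 0, 0, 0.4]],
])

```text
time: 8.0
tool_pos: [0.5489, -0.2807, 0.1691]
tcp_rot: [-0.0, 1.0, 0.0, -0.0]
ft_force: [0.4, -0.1, -2.5]
width: 0.454
grip_force: 30.0
```

Emit:
send_rows([
  [[0, 0, 0, 0, 0, -0.002, 0.4], [0, 0, 0, 0, 0, -0.002, 0.4], [0, 0, 0, 0, 0, 0, 0.4]],
])

```text
time: 8.38
tool_pos: [0.5492, -0.2811, 0.1659]
tcp_rot: [0.0, 1.0, 0.0, 0.0]
ft_force: [0.6, -0.7, -1.9]
width: 0.452
grip_force: 30.0
```

Emit:
send_rows([
  [[0, 0, 0, 0, 0.001, -0.0015, 0.4], [0, 0, 0, 0, 0, -0.001, 0.4], [0, 0, 0, 0, 0, 0, 0.4]],
])

```text
time: 8.75
tool_pos: [0.5489, -0.2799, 0.1628]
tcp_rot: [-0.0, 1.0, -0.0, -0.0]
ft_force: [0.5, 0.6, -2.4]
width: 0.451
grip_force: 30.0
```

Emit:
send_rows([
  [[0, 0, 0, 0, 0, -0.001, 0.4], [0, 0, 0, 0, 0, 0, 0.4]],
])

```text
time: 9.0
tool_pos: [0.549, -0.28, 0.1619]
tcp_rot: [-0.0, 1.0, -0.0, -0.0]
ft_force: [0.3, -0.2, -1.1]
width: 0.456
grip_force: 30.0
```

Run:
```python
from h import *
s=arm.read_state();print(s["tool_pos"],s["ft_force"],s["ft_torque"])
```

```text
[ 0.54896095 -0.27998593  0.16186022] [ 0.27898734 -0.1927326  -1.12890547] [0.10128055 0.12925966 0.01468971]
```

Near contact; I'll creep further down in half-millimetre steps.

Emit:
send_rows([
  [[0, 0, 0, 0.0005, 0, -0.0005, 0.4], [0, 0, 0, 0, 0, -0.0005, 0.4], [0, 0, 0, 0, 0, 0, 0.4]],
])

```text
time: 9.38
tool_pos: [0.5496, -0.2801, 0.1614]
tcp_rot: [0.0, 1.0, 0.0, 0.0]
ft_force: [0.6, 0.6, -1.1]
width: 0.45
grip_force: 30.0
```

Run:
```python
from h import *
s=arm.read_state();print(s["tool_pos"],s["ft_force"],s["ft_torque"])
```

```text
[ 0.54964786 -0.28006047  0.1613518 ] [ 0.64513906  0.62272948 -1.07133868] [ 0.11240099  0.09521693 -0.0255691 ]
```

Emit:
send_rows([
  [[0, 0, 0, 0, 0, -0.0005, 0.4], [0, 0, 0, 0, 0, 0, 0.4]],
])

```text
time: 9.62
tool_pos: [0.5497, -0.28, 0.1613]
tcp_rot: [0.0, 1.0, 0.0, 0.0]
ft_force: [-0.4, 1.0, 2.1]
width: 0.452
grip_force: 30.0
```

Emit:
send_rows([
  [[0, 0, 0, 0, 0, -0.0005, 0.4], [0, 0, 0, 0, 0, 0, 0.4]],
])

```text
time: 9.88
tool_pos: [0.5498, -0.2801, 0.1612]
tcp_rot: [0.0, 1.0, 0.0, 0.001]
ft_force: [-0.9, 1.0, 5.5]
width: 0.451
grip_force: 30.0
```

Emit:
send_rows([
  [[0, 0, 0, 0, 0, 0.0007, 0.4], [0, 0, 0, 0, 0, 0, 0.4], [0, 0, 0, 0, 0, 0, 0.47], [0, 0, 0, 0, 0, 0, 0.49], [0, 0, 0, 0, 0, 0, 0.52]],
])

```text
time: 10.5
tool_pos: [0.5491, -0.28, 0.1595]
tcp_rot: [-0.0, 1.0, -0.0, -0.001]
ft_force: [0.5, 0.8, -0.0]
width: 0.516
grip_force: 0.0
```

Emit:
send_rows([
  [[0, 0, 0, 0, 0, 0, 0.6], [0, 0, 0, 0, 0, 0, 0.7], [0, 0, 0, 0, 0, 0, 0.7]],
])

```text
time: 10.88
tool_pos: [0.5495, -0.28, 0.1607]
tcp_rot: [0.0, 1.0, -0.0, -0.0]
ft_force: [-0.4, -0.7, -0.6]
width: 0.701
grip_force: 0.0
```

Run:
```python
from h import *
s=arm.read_state();print(s["tool_pos"],s["ft_force"],s["width"])
ims=[]
for n,x,y in (("scene",146,186),("side",226,206)):
    im=arm.read_camera(n);cv2.imwrite(f"pics/{n}2.png",im)
    ims.append(cv2.resize(im[y:y+120,x:x+96],None,fx=4,fy=4,interpolation=cv2.INTER_CUBIC))
cv2.imwrite("pics/rel.png",np.hstack(ims))
```

```text
[ 0.54951538 -0.28004066  0.16065191] [-0.42898247 -0.65464451 -0.5506752 ] 0.7009908394121851
```

View pics/rel.png

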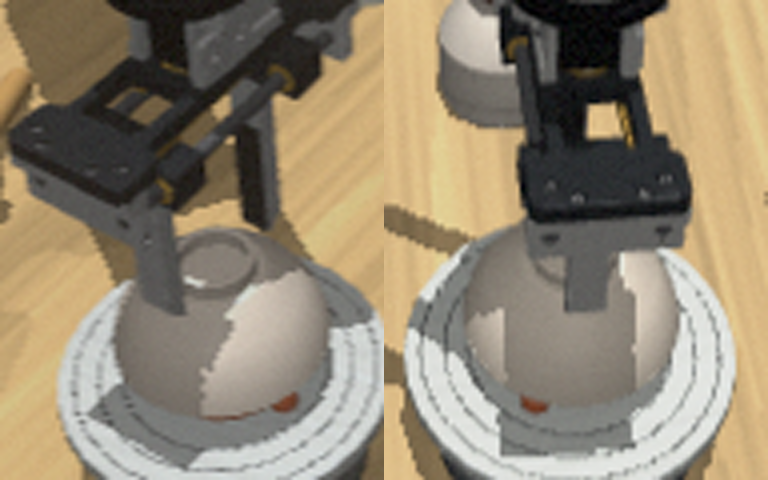

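The bowl sits level over the dome, with its rim well above the head all round. Next I'll lift straight away and go to the brush.

Emit:
send_rows([
  [[0, 0, 0, 0, 0, 0.01, 0.7], [0, 0, 0, 0, 0, 0.03, 0.7], [0, 0, 0, 0, 0, 0.045, 0.7], [0, 0, 0, 0, 0, 0.045, 0.7], [0, 0, 0, 0, 0.02, 0.02, 0.8]],
])

```text
time: 11.6
tool_pos: [0.55, -0.2606, 0.3146]
tcp_rot: [0.002, 1.0, -0.001, 0.003]
ft_force: [-0.2, 0.1, -0.4]
width: 0.772
grip_force: 0.0
```

Emit:
send_rows([
  [[0, 0, 0, -0.002, 0.045, 0, 0.8], [0, 0, 0, -0.002, 0.055, 0, 0.8], [0, 0, 0, -0.002, 0.055, 0, 0.8], [0, 0, 0, -0.002, 0.055, 0, 0.8], [0, 0, 0, -0.002, 0.035, 0, 0.8]],
])

```text
time: 12.22
tool_pos: [0.5384, -0.0113, 0.3102]
tcp_rot: [-0.0, 1.0, 0.001, -0.001]
ft_force: [0.4, -0.5, 0.0]
width: 0.798
grip_force: 0.0
```

Emit:
send_rows([
  [[0, 0, 0, 0, 0, 0, 0.8], [0, 0, 0, 0, 0, 0, 0.8], [0, 0, 0, 0, 0, 0, 0.8]],
])

```text
time: 12.6
tool_pos: [0.5394, -0.016, 0.3103]
tcp_rot: [0.0, 1.0, -0.001, -0.0]
ft_force: [-0.3, 0.7, 0.8]
width: 0.801
grip_force: 0.0
```

Run:
```python
from h import *
from scipy.optimize import least_squares
S,D=arm.calibration("scene"),arm.calibration("side")
W=arm.calibration("wrist");s=arm.read_state();im=arm.read_camera("wrist")
cv2.imwrite("pics/w2.png",im);np.savez("w2.npz",**W);p=s["tool_pos"];print(p,s["tcp_rot"])
f=least_squares(lambda q:[proj(S,[*q,.151])[0,0]-263.7+.69,proj(D,[*q,.151])[0,0]-255+.28],[.54,-.02]).x;print("u-only",f.round(4))
for z in (.194,.108): print(proj(W,[*f,z]))
cv2.imwrite("pics/scene3.png",arm.read_camera("scene"));cv2.imwrite("pics/side3.png",arm.read_camera("side"))
```

```text
[ 0.53943902 -0.01597579  0.31031741] [ 1.37194432e-04  9.99999591e-01 -8.08597781e-04 -3.80514648e-04]
u-only [ 0.5369 -0.0161]
[[257.58481034 188.78462164]]
[[257.59439285 171.1552308 ]]
```

View pics/w2.png

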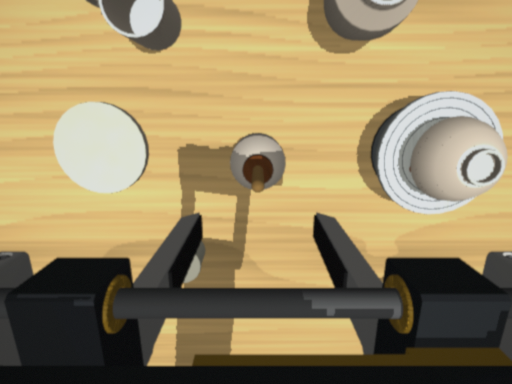

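The wrist picture shows the handle top at (258,187) and the cap at (258,168), so the brush is within about 1 mm of the TCP axis. The bowl sits on the wheel at (465,160). I'll descend and grip.

Emit:
send_rows([
  [[0, 0, 0, -0.001, 0, -0.04, 0.7], [0, 0, 0, 0, 0, -0.05, 0.6], [0, 0, 0, 0, 0, -0.045, 0.5], [0, 0, 0, 0, 0, -0.031, 0.5], [0, 0, 0, 0, 0, 0, 0.2]],
])

```text
time: 13.38
tool_pos: [0.5365, -0.0154, 0.1415]
tcp_rot: [-0.0, 1.0, -0.001, -0.003]
ft_force: [-0.1, -0.1, 0.4]
width: 0.428
grip_force: 0.0
```

Emit:
send_rows([
  [[0, 0, 0, 0, 0, 0, 0], [0, 0, 0, 0, 0, 0, 0], [0, 0, 0, 0, 0, 0, 0], [0, 0, 0, 0, 0, 0, 0], [0, 0, 0, 0, 0, 0, 0]],
])

```text
time: 14.0
tool_pos: [0.5395, -0.0152, 0.1465]
tcp_rot: [0.0, 1.0, 0.0, 0.002]
ft_force: [0.1, 0.3, 5.2]
width: 0.145
grip_force: 30.0
```

Emit:
send_rows([
  [[0, 0, 0, 0, 0, 0.005, 0], [0, 0, 0, 0, 0, 0.015, 0], [0, 0, 0, 0, 0, 0.025, 0], [0, 0, 0, 0, 0, 0.03, 0], [0, 0, 0, 0, 0, 0.03, 0]],
])

```text
time: 14.62
tool_pos: [0.5382, -0.0149, 0.251]
tcp_rot: [-0.0, 1.0, 0.0, -0.0]
ft_force: [0.8, -0.3, -1.9]
width: 0.144
grip_force: 30.0
```

Emit:
send_rows([
  [[0, 0, 0, 0, 0, 0.04, 0], [0, 0, 0, 0, 0, 0.04, 0], [0, 0, 0, 0, 0, 0.03, 0], [0, 0, 0, 0, 0, 0, 0], [0, 0, 0, 0, 0, 0, 0]],
])

```text
time: 15.25
tool_pos: [0.5382, -0.0149, 0.3583]
tcp_rot: [-0.0, 1.0, 0.0, -0.001]
ft_force: [0.6, -0.8, -0.8]
width: 0.145
grip_force: 30.0
```

Run:
```python
from h import *
s=arm.read_state();p=s["tool_pos"];print(p,s["tcp_rot"],s["width"],s["ft_force"],s["joints"])
a=arm.read_camera("scene");b=arm.read_camera("side")
cv2.imwrite("pics/scene4.png",a);cv2.imwrite("pics/side4.png",b)
for n in ("scene","side"):
    print(n,proj(arm.calibration(n),[p,p-[0,0,.121]]).round(1).tolist())
cv2.imwrite("pics/lift.png",np.hstack([a[90:390,90:390],b[80:380,130:430]]))
```

```text
[ 0.53816173 -0.01489275  0.35830835] [-1.54583367e-04  9.99999299e-01  7.82598931e-05 -1.17124305e-03] 0.14546603264273522 [ 0.58878806 -0.77785709 -0.84258545] [-1.32990776e-01  7.98307246e-02  1.09918219e+00 -4.72177980e-06
  1.96494254e+00  1.43764722e+00]
scene [[264.6, 104.6], [264.1, 151.9]]
side [[255.3, 112.6], [255.2, 157.7]]Traceback (most recent call last):
  File "<stdin>", line 7, in <module>
    return _nx.concatenate(arrs, 1, dtype=dtype, casting=casting)
           ~~~~~~~~~~~~~~~^^^^^^^^^^^^^^^^^^^^^^^^^^^^^^^^^^^^^^^
ValueError: all the input array dimensions except for the concatenation axis must match exactly, but along dimension 0, the array at index 0 has size 294 and the array at index 1 has size 300
```

Emit:
send_rows([
  [[-4.78, -7.62, 0, -0.0123, -0.0438, -0.005, 0], [-4.78, -7.62, 0, -0.0123, -0.0438, -0.006, 0], [-4.78, -7.62, 0, -0.0123, -0.0438, -0.006, 0], [-4.78, -7.62, 0, -0.0123, -0.0438, -0.006, 0], [-4.78, -7.62, 0, -0.0123, -0.0438, -0.005, 0]],
])

```text
time: 15.98
tool_pos: [0.4761, -0.2343, 0.33]
tcp_rot: [0.204, 0.923, 0.001, 0.325]
ft_force: [0.6, -0.6, -1.0]
width: 0.145
grip_force: 30.0
```

Emit:
send_rows([
  [[0, 0, 0, 0, 0, 0, 0], [0, 0, 0, 0, 0, 0, 0], [0, 0, 0, 0, 0, 0, 0]],
])

```text
time: 16.35
tool_pos: [0.4786, -0.2334, 0.3342]
tcp_rot: [0.203, 0.923, 0.001, 0.325]
ft_force: [0.5, -0.4, -0.1]
width: 0.143
grip_force: 30.0
```

Run:
```python
from h import *
from scipy.spatial.transform import Rotation as R
s=arm.read_state();p=s["tool_pos"];q=s["tcp_rot"];z=R.from_quat([*q[1:],q[0]]).apply([0,0,1]);print(p,z,p+.122*z,s["joints"],s["width"])
for n in ("scene","side"):
    im=arm.read_camera(n);cv2.imwrite(f"pics/{n}5.png",im)
    c=arm.calibration(n);t=proj(c,[p+.122*z,p+.047*z]);print(n,t.round(1).tolist())
    # straight lines of dark tip vs background, sample diff to pre-brush frame along the axis
    ref=cv2.imread(f"pics/{n}4.png");d=np.abs(im.astype(int)-ref).sum(2)
    prof=[]
    for k in np.arange(.100,.135,.002):
        u,v=proj(c,p+k*z)[0];prof.append((round(float(k),3),int(d[int(round(v)),int(round(u))])))
    print(prof)
```

```text
[ 0.4785546  -0.23342205  0.33418995] [ 0.60110644 -0.37511506 -0.70566262] [ 0.55188959 -0.27918609  0.24809911] [-0.56231882 -0.51280227  1.82588228  0.00362046  1.04108192  1.0059892 ] 0.14273855693960127
scene [[196.1, 215.2], [184.5, 177.6]]
[(0.1, 117), (0.102, 211), (0.104, 282), (0.106, 290), (0.108, 270), (0.11, 268), (0.112, 315), (0.114, 319), (0.116, 311), (0.118, 322), (0.12, 311), (0.122, 308), (0.124, 273), (0.126, 3), (0.128, 188), (0.13, 191), (0.132, 195), (0.134, 179)]
side [[276.0, 234.1], [250.6, 204.6]]
[(0.1, 160), (0.102, 160), (0.104, 252), (0.106, 279), (0.108, 282), (0.11, 292), (0.112, 268), (0.114, 295), (0.116, 288), (0.118, 216), (0.12, 216), (0.122, 84), (0.124, 11), (0.126, 20), (0.128, 16), (0.13, 7), (0.132, 24), (0.134, 20)]
```

Emit:
send_rows([
  [[0, 0, 0, -0.002, -0.001, -0.02, 0], [0, 0, 0, 0, 0, -0.025, 0], [0, 0, 0, 0, 0, -0.015, 0], [0, 0, 0, 0, 0, -0.005, 0], [0, 0, 0, 0, 0, 0, 0]],
])

```text
time: 17.08
tool_pos: [0.4754, -0.2349, 0.2673]
tcp_rot: [0.203, 0.924, 0.0, 0.324]
ft_force: [0.4, 0.7, 0.1]
width: 0.147
grip_force: 30.0
```

Emit:
send_rows([
  [[0, 0, 0, 0, 0, 0, 0], [0, 0, 0, 0, 0, 0, 0], [0, 0, 0, 0, 0, 0, 0], [0, 0, 0, 0, 0, 0, 0]],
])

```text
time: 17.58
tool_pos: [0.475, -0.2351, 0.2669]
tcp_rot: [0.203, 0.924, -0.0, 0.324]
ft_force: [0.1, 0.3, -0.7]
width: 0.146
grip_force: 30.0
```

Run:
```python
from h import *
from scipy.spatial.transform import Rotation as R
s=arm.read_state();p=s["tool_pos"];q=s["tcp_rot"];z=R.from_quat([*q[1:],q[0]]).apply([0,0,1]);print(p,z,p+.123*z,s["width"],s["ft_force"],s["dq"])
```

```text
[ 0.47502523 -0.2350811   0.26691184] [ 0.59887604 -0.37587265 -0.70715433] [ 0.54868699 -0.28131344  0.17993186] 0.14599141765416115 [ 0.10260899  0.30949013 -0.65164681] [ 0.00101432  0.00034622  0.00322902  0.00149534 -0.00161787  0.00072056]
```

Emit:
send_rows([
  [[0, 0, 0, 0.001, 0.001, -0.004, 0], [0, 0, 0, 0, 0, -0.003, 0], [0, 0, 0, 0, 0, -0.002, 0], [0, 0, 0, 0, 0, 0, 0], [0, 0, 0, 0, 0, 0, 0]],
])

```text
time: 18.2
tool_pos: [0.4761, -0.234, 0.2578]
tcp_rot: [0.203, 0.924, -0.0, 0.324]
ft_force: [0.2, -0.1, -0.3]
width: 0.147
grip_force: 30.0
```

Emit:
send_rows([
  [[0, 0, 0, 0, 0, 0, 0], [0, 0, 0, 0, 0, 0, 0]],
])

```text
time: 18.45
tool_pos: [0.4761, -0.234, 0.2578]
tcp_rot: [0.203, 0.924, -0.0, 0.324]
ft_force: [0.5, 0.0, -0.6]
width: 0.144
grip_force: 30.0
```

Run:
```python
from h import *
from scipy.spatial.transform import Rotation as R
s=arm.read_state();p=s["tool_pos"];q=s["tcp_rot"];z=R.from_quat([*q[1:],q[0]]).apply([0,0,1]);print(p,z,p+.123*z,s["width"],s["ft_force"])
o=[]
for n,x,y in (("scene",130,150),("side",205,160)):
    im=arm.read_camera(n);cv2.imwrite(f"pics/{n}6.png",im)
    o.append(cv2.resize(im[y:y+160,x:x+130],None,fx=3,fy=3,interpolation=cv2.INTER_CUBIC))
    print(proj(arm.calibration(n),[p+.123*z,[.5497,-.28,.156]]).round(1).tolist())
cv2.imwrite("pics/fin.png",np.hstack(o))
```

```text
[ 0.47605204 -0.23403892  0.25783954] [ 0.59884145 -0.375768   -0.70723923] [ 0.54970953 -0.28025838  0.17084911] 0.14351010522105173 [ 0.52560897  0.01879159 -0.60306604]
[[198.2, 243.8], [198.8, 248.8]]
[[273.7, 261.4], [273.4, 266.1]]
```

View pics/fin.png

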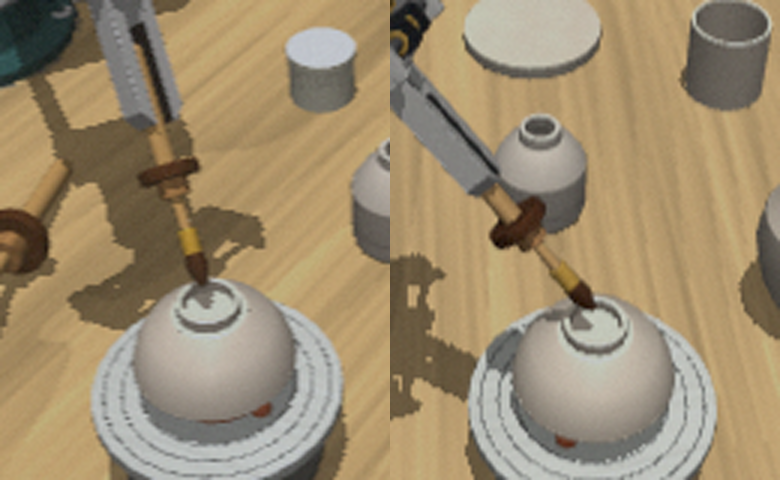

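The final picture shows the bowl level, with its ring centre at crop (209,304) in scene and (596,327) in side. The tip is at (204,283) and (590,307), just above the ring and a few mm short, with a gap of about 18 mm. The jar and bystanders haven't moved, so one small nudge and then I'll hand in.

Emit:
send_rows([
  [[0, 0, 0, 0.001, -0.001, -0.001, 0], [0, 0, 0, 0.001, 0, -0.001, 0], [0, 0, 0, 0, 0, -0.001, 0], [0, 0, 0, 0, 0, 0, 0], [0, 0, 0, 0, 0, 0, 0]],
])

```text
time: 19.18
tool_pos: [0.478, -0.235, 0.2547]
tcp_rot: [0.203, 0.924, -0.0, 0.324]
ft_force: [-0.5, 0.0, -1.0]
width: 0.148
grip_force: 30.0
```

Emit:
send_rows([
  [[0, 0, 0, 0, 0, 0, 0], [0, 0, 0, 0, 0, 0, 0], [0, 0, 0, 0, 0, 0, 0]],
])

```text
time: 19.55
tool_pos: [0.478, -0.235, 0.2547]
tcp_rot: [0.203, 0.924, -0.0, 0.324]
ft_force: [-0.5, 0.7, -1.1]
width: 0.141
grip_force: 30.0
```

```bash
python3 -c "
from rig import arm
s=arm.read_state();print(s['tool_pos'],s['ft_force'],s['grip_force'])
print(arm.sign_off())"
```

```text
[ 0.47800907 -0.23502082  0.25474939] [-0.49204008  0.65054081 -1.07000471] 29.999925065785646
the job is handed in; nothing more can be done
None
```

The job is handed in at 19.6 s: the bowl sits foot up, centred and level on the chuck, and the brush is held at a 45° slant with its tip an estimated 12–16 mm above the bowl's foot; sign-off returned no verdict.

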